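# Find the full jar of pie weights

### The arm

A 6-joint arm with a two-finger parallel gripper is mounted at the origin on the work surface; the furniture and walls round the work are solid. World frame = base frame: x ahead of the robot, y to its left, z up, the work surface at z = 0. Lengths are in m, angles in degrees, forces in N, time in s.
With the tool pointing down it reaches from about 0.25 to 0.725 m from the base axis. Payload 9.7 kg.
Tool frame: the origin (TCP) lies at the centre of the arm's flange, where the gripper is bolted on; the fingertips stand 173 mm ahead of it and the grasp point (between the pads) lies 155 mm ahead of it; z points along the fingers, y is the line along which they close (so a half turn about z gives the same grasp; the last joint's range is limited). The gripper opens to 85 mm and grips with 20 to 120 N. Pads are 22 mm wide; open, the fingers measure 114 mm over their backs; the gripper's body (76 mm by 85 mm) begins 54 mm behind the grasp point. The pads swing forward as they close: fully open they stand 13 mm farther back than shut.
Start: joints at [-72.307, 4.979, 10.078, 95.1, 0, 90], TCP at [0.167, -0.524, 0.405] pointing down, gripper open.
Joint ranges: [-179.16, 179.16], [-48.56, 103.87], [-65.8, 70.77], [-126.05, 130.52], [-82.76, 87.17], [-180, 180]. Speed limits (degrees/s): [127.2, 127.2, 147.25, 180, 180, 180].

### API

Orientations are given as [roll, pitch, yaw] about the fixed x, y, z axes, in that order (R = Rz(yaw) Ry(pitch) Rx(roll)).
In Python, from workcell import monitor, camera, get_calibration, bot gives the robot as it stands.
- The arm moves only by the tool carry_out, never from a script. Its argument "targets" is text: rows parted by semicolons, each of 7 numbers parted by spaces: the shift along the tool's x, y, z in units of 0.04 m (1.0 is 0.04 m), then the turn, a rotation vector about the tool's x, y, z in units of 0.1 rad (1.0 is 0.1 rad), then the opening, from -1 (shut) to 1 (fully open), so that 0 is half open. A call has exactly 8 rows; each row shifts and turns the commanded pose from where the row before left it, along the tool's axes as they then stand; what a row does not reach is not made up. A row lasts 1/12 s, in which the tool goes at most 41.7 mm and 7.16 degrees, less where a joint would pass 70% of its speed; a pose out of reach is approached as far as the arm can. A call with a number of a shift or a turn outside -1 to 1 is refused whole. A call with a gripper value outside its range is refused whole. The fingers move at their own pace and stop on an object; "newtons" is the grip in N (left out, the last holds). Time passes only in rows, so rows that do not move let the fingers close, or fill a call up. It gives the time, the measured TCP pose, the force, the opening and the grip force at its end, in the units of the state.
- monitor.get_obs(): the state, without advancing time (a new reading comes with each control period).
- camera(name): name is "side" or "top" or "wrist"; returns the picture (420x560x3 uint8, red, green, blue); there is no depth.
- get_calibration(name): a dict with "fx", "fy", "cx", "cy" (pixels), "view" (4x4, takes a point from world to camera coordinates). Camera axes: x right, y down, z forward; pixel columns grow to the right and rows downward; lengths in m; the calibration is good to about 2 mm. A picture is of the moment at which its call begins: read the wrist's pose just before it. get_calibration takes no time and is no camera call; for the wrist camera it gives the pose at the moment of the call.
- bot.job_done(): hands the job in; it is judged then, once.
The state is a dict: "time": time; "q": joint angles; "qd": joint speeds; "joint_efforts": joint torques, N m; "ee_pos": TCP position; "tcp_rot": TCP orientation; "wrist_force": force on the tool from outside, world axes, zero at the start; "torque": the same for the moment, N m; "opening": finger opening in m; "grasp_force": force on a finger pad.
Only numpy, scipy, OpenCV 4.12 (cv2) and the standard library are available. Lean on these libraries where they do the work, as an engineer would, in place of code of your own. Each camera call takes 0.05 s, during which the arm holds its last target. There are 200 camera calls.

### The job

One of the two brown jars with black lids is full of steel pie weights, the other is empty, and they look alike. Lift the left jar (on the robot's left) a hand's breadth off the table to feel its weight and set it back, then do the same with the right jar. Stand the heavier jar upright in the tan bin, setting it down gently, and leave the lighter one standing where it was; never tip a jar.

Things in the scene. Friction and masses are not known exactly. Their poses are not given: they have to be found in the camera images.
- jar_left: Left one (greater y): closed upright brown jar, black lid (fixed) as wide as its body, 45 mm across, 119 mm tall; both look alike. One of the two is full (0.55 to 0.7 kg), the other near empty (0.2 kg); which is drawn anew each time, only lifting shows it. The contents are hidden. Origin at the centre of its underside, z up.
- jar_right: Right one (smaller y): closed upright brown jar, black lid (fixed) as wide as its body, 45 mm across, 119 mm tall; both look alike. One of the two is full (0.55 to 0.7 kg), the other near empty (0.2 kg); which is drawn anew each time, only lifting shows it. The contents are hidden. Origin at the centre of its underside, z up.
- bin: Open empty tan bin with hand slots in two sides, 173 x 188 mm (its x by y), 95 mm high, fixed, on the right. Clear inside 160 x 172 mm; inner floor 6 mm above the table. Origin at the centre of its underside, z axis up, its x axis within 0.15 rad of the direction away from the robot.
Things that resemble listed ones, but are neither listed nor needed, are in the scene too. What is shaped like the jar_left but orange is not meant. Leave any purple look-alike of the jar_right alone.

How it is judged:
By the outcome, as a careful person would: the job done as asked, in the order asked, and still so for the second after the job is handed in, with the robot touching nothing.
It also fails if it takes over 69 s, if anything falls off the work surface, if the arm or the gripper's body presses on something with over 40 N, if the wrist force passes 120 N, or if a joint passes its speed limit or range.

## Working session

There is one attempt and no reset: what is moved stays moved. The work goes in short steps, Python scripts to look and compute and a tool call to move; the robot and the scene stay as the last step left them, time stands still between calls to the robot, and variables do not carry over. Pictures are saved under pics/ and viewed, at most 10 in all, crops included, and the job is handed in when it is done.

Besides the shell and the picture viewer there is one more tool, called after "Request:" as a command line: name --argument value ..., lists and objects as JSON in quotes. carry_out: Moves the arm, as the interface text tells. Shifts and turns lie within -1 to 1; 1 stands for 0.04 m of shift or 0.1 rad of turn. Its arguments: {"type":"object","properties":{"targets":{"type":"string"},"newtons":{"type":"number"}},"required":["targets"]}

```bash
mkdir -p pics; python3 - <<'E'
from workcell import monitor,camera,get_calibration
import cv2,numpy as np
print(monitor.get_obs())
a=camera("top");b=camera("side")
for n,i in(("top",a),("side",b)):
    cv2.imwrite(f"pics/{n}0.png",cv2.cvtColor(i,cv2.COLOR_RGB2BGR))
    c=get_calibration(n);print(n,c["fx"],c["cx"],c["cy"],np.round(c["view"],3).tolist())
E
```

```text
{'time': 0.0, 'q': array([-7.23073897e+01,  5.01065745e+00,  1.00335805e+01,  9.51008018e+01,
       -8.70213746e-05,  9.00029512e+01]), 'qd': array([ 0.00488039, -0.05272912,  0.01186332,  0.03050562, -0.06653804,
        0.01066778]), 'joint_efforts': array([ 3.71123115e-04, -5.20393789e+01,  4.64794171e+01,  1.67806156e-02,
       -1.53036390e-04, -8.63582528e-06]), 'ee_pos': array([ 0.16714774, -0.52397696,  0.40397935]), 'tcp_rot': array([-1.79922121e+02,  9.10326204e-05,  1.76896592e+01]), 'wrist_force': array([ 0.65593785, -1.29015233, -0.41504064]), 'torque': array([-0.01265765, -0.00229   , -0.03223728]), 'grasp_force': 0.0, 'opening': 0.08543057186920691}
top 443.49240254216113 276.47954010327146 214.7771689943897 [[0.028, -0.999, 0.025, -0.005], [-0.986, -0.031, -0.166, 0.499], [0.167, -0.02, -0.986, 0.869], [0.0, 0.0, 0.0, 1.0]]
side 468.4280731154002 282.3295352417814 207.26442404442562 [[0.993, -0.117, -0.024, -0.489], [-0.089, -0.59, -0.803, 0.105], [0.08, 0.799, -0.596, 0.988], [0.0, 0.0, 0.0, 1.0]]
```

View pics/top0.png

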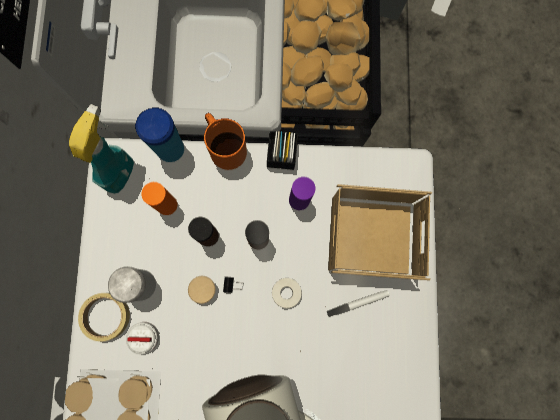

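View pics/side0.png

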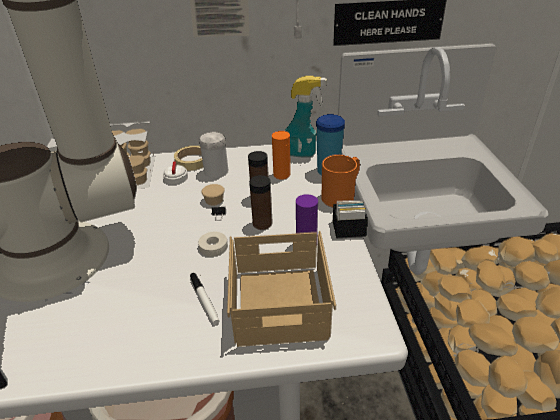

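The top view shows a black-lidded jar at (203,231) on the left and a dark-lidded one at (257,235) on the right. Possible mix-ups are the orange jar (155,196), the purple jar (302,192), the grey can (125,284) and the blue canister (160,130). In the side view, the brown jars with black lids are at (258,165) and (261,200), and the bin is at (280,290). I'll choose these two brown jars and check them in a crop.

```bash
cat > h.py <<'E'
from workcell import monitor,camera,get_calibration
import cv2,numpy as np
def ray(n,uv,z,c=None):
    c=c or get_calibration(n);V=np.array(c["view"]);R=V[:3,:3];o=-R.T@V[:3,3]
    d=R.T@np.array([(uv[0]-c["cx"])/c["fx"],(uv[1]-c["cy"])/c["fy"],1]);return (o+d*(z-o[2])/d[2])[:3]
E
python3 - <<'E'
from h import *
t=cv2.imread("pics/top0.png");s=cv2.imread("pics/side0.png")
cr=np.hstack([cv2.resize(t[200:260,180:280],(400,240),interpolation=2),cv2.resize(s[140:240,220:320],(240,240),interpolation=2)])
cv2.imwrite("pics/crop.png",cr)
for n,im,roi in(("top",t,(180,205,280,255)),("side",s,(240,145,276,235))):
    x0,y0,x1,y1=roi;m=(im[y0:y1,x0:x1].max(2)<75).astype(np.uint8)
    k,_,st,ce=cv2.connectedComponentsWithStats(m)
    for i in range(1,k):
        if st[i,4]>40: print(n,st[i]+[x0,y0,0,0,0],ce[i]+[x0,y0])
for uv in((202,230),(257,234)): print("lid",ray("top",uv,.119).round(3))
for uv in((338,186),(430,193),(428,281),(331,272)): print("rim",ray("top",uv,.095).round(3))
for uv in((230,237),(327,235),(334,305),(230,306)): print("rimS",ray("side",uv,.095).round(3))
for uv in((258,156),(260,182)): print("lidS",ray("side",uv,.119).round(3))
E
```

```text
top [189 217  30  30 633] [203.27488152 231.59241706]
top [246 221  23  28 523] [257.18929254 234.49521989]
side [ 248  151   24   79 1471] [259.5914344  190.22093814]
lid [0.453 0.149 0.119]
lid [0.449 0.047 0.119]
rim [ 0.551 -0.108  0.095]
rim [ 0.543 -0.289  0.095]
rim [ 0.372 -0.28   0.095]
rim [ 0.383 -0.095  0.095]
rimS [ 0.383 -0.103  0.095]
rimS [ 0.564 -0.124  0.095]
rimS [ 0.542 -0.294  0.095]
rimS [ 0.379 -0.274  0.095]
lidS [0.456 0.146 0.119]
lidS [0.452 0.038 0.119]
```

View pics/crop.png

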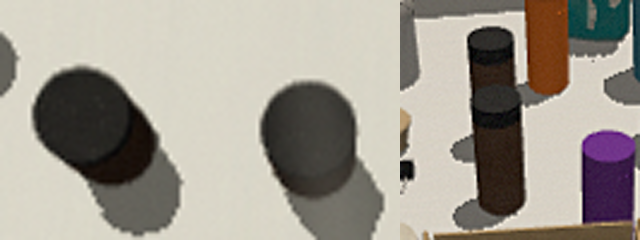

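The crop confirms two brown-bodied jars with black lids. The lid centres in the top image are about (200,229) and (257,232), which gives left ≈ (0.455, 0.149) and right ≈ (0.452, 0.044). The bin centre is ≈ (0.465, -0.196). I'll move towards the left jar and turn the tool to yaw 0.

Request:
carry_out --targets "0.3 -0.8 0 0 0 1 1;0.3 -0.8 0 0 0 1 1;0.3 -0.8 0 0 0 1 1;0.3 -0.8 0 0 0 0.09 1;0.4 -0.9 0 0 0 0 1;0.4 -0.9 0 0 0 0 1;0.4 -0.9 0 0 0 0 1;0.4 -0.9 0 0 0 0 1" --newtons 60

```text
time: 0.77
ee_pos: [0.2581, -0.2451, 0.4045]
tcp_rot: [180.0, -0.0, -0.1]
wrist_force: [1.3, -0.9, 0.9]
opening: 0.0853
grasp_force: 0.0
```

Request:
carry_out --targets "0.45 -0.85 0 0 0 0 1;0.45 -0.85 0 0 0 0 1;0.45 -0.85 0 0 0 0 1;0.45 -0.85 0 0 0 0 1;0.45 -0.85 0 0 0 0 1;0.45 -0.85 0 0 0 0 1;0.45 -0.85 0 0 0 0 1;0 0 0 0 0 0 1"

```text
time: 1.43
ee_pos: [0.386, -0.0042, 0.4039]
tcp_rot: [-179.9, 0.0, 0.3]
wrist_force: [-0.1, -0.8, 0.2]
opening: 0.0853
grasp_force: 0.0
```

Request:
carry_out --targets "0.2 -0.9 0 0 0 0 1;0.2 -0.9 0 0 0 0 1;0.2 -0.8 0 0 0 0 1;0 0 0 0 0 0 1;0 0 0 0 0 0 1;0 0 0 0 0 0 1;0 0 0 0 0 0 1;0 0 0 0 0 0 1"

```text
time: 2.1
ee_pos: [0.4089, 0.0303, 0.4061]
tcp_rot: [-177.5, 0.0, 3.6]
wrist_force: [0.7, 0.1, -0.1]
opening: 0.0853
grasp_force: 0.0
```

```bash
python3 - <<'E'
from h import *
c=get_calibration("wrist");i=camera("wrist");cv2.imwrite("pics/w1.png",cv2.cvtColor(i,4))
import json;json.dump({k:np.array(v).tolist() for k,v in c.items()},open("w1.json","w"))
V=np.array(c["view"]);print(-V[:3,:3].T@V[:3,3],V.round(2).tolist(),c["fx"])
o=monitor.get_obs();print(o["ee_pos"],o["wrist_force"])
for p in((.455,.149,.119),(.452,.044,.119)):
    q=V@[*p,1];print(q[:2]/q[2]*c["fx"]+[c["cx"],c["cy"]])
E
```

```text
[0.47905148 0.03591608 0.37365781] [[0.06, -1.0, -0.04, 0.02], [-0.96, -0.07, 0.28, 0.36], [-0.28, 0.02, -0.96, 0.49], [0.0, 0.0, 0.0, 1.0]] 334.14737141606713
[0.40891157 0.03037182 0.40602282] [-0.38943164 -0.1468955   1.01803046]
[136.80215674 132.62391044]
[274.40093112 146.16981898]
```

View pics/w1.png

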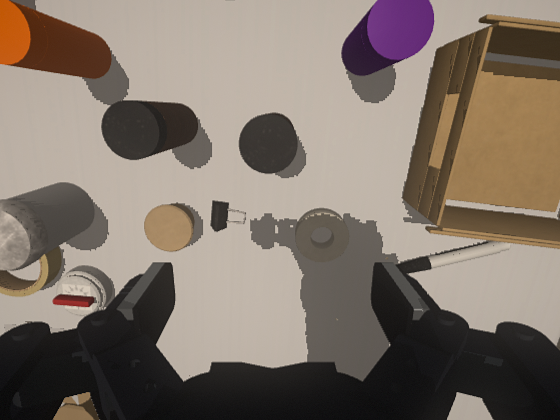

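The wrist view shows the left lid at about (133,129) and the right lid at about (268,142), within a few mm of prediction. The last move fell short and the tool tilted, so I'm checking the joints.

```bash
python3 - <<'E'
from h import *
import json
o=monitor.get_obs();print(o["q"].round(2),o["qd"].round(2),o["tcp_rot"])
c=json.load(open("w1.json"))
for uv in((132,129),(268,142)): print(ray("wrist",uv,.119,c).round(4))
E
```

```text
[  3.58 -13.97  -7.52  96.46   2.45 179.94] [ 0.26 -0.03 -0.05 -0.07  0.09 -0.01] [-1.77547797e+02  9.85756262e-03  3.63919517e+00]
[0.4575 0.1526 0.119 ]
[0.4548 0.049  0.119 ]
```

Request:
carry_out --targets "0 0 0 0 0 0 1;0 0 0 0 0 0 1;0 0 0 0 0 0 1;0 0 0 0 0 0 1;0 0 0 0 0 0 1;0 0 0 0 0 0 1;0 0 0 0 0 0 1;0 0 0 0 0 0 1"

```text
time: 2.82
ee_pos: [0.4091, 0.0309, 0.4059]
tcp_rot: [-177.5, 0.0, 3.7]
wrist_force: [-0.7, -0.4, -0.4]
opening: 0.0853
grasp_force: 0.0
```

q6 is at its 180° limit, so the yaw must be at least q1. I'll use a yaw of 25°. The left jar refines to (0.4565, 0.151) and the right to (0.454, 0.047).

Request:
carry_out --targets "0 0 0 -0.44 0 -1 1;0 0 0 0 0 -1 1;0 0 0 0 0 -1 1;0 0 0 0 0 -0.72 1;0.6 -0.56 0 0 0 0 1;0.6 -0.56 0 0 0 0 1;0.6 -0.56 0 0 0 0 1;0.55 -0.54 0 0 0 0 1"

```text
time: 3.48
ee_pos: [0.4571, 0.1526, 0.4059]
tcp_rot: [179.9, -0.1, 25.0]
wrist_force: [0.0, -0.1, 0.1]
opening: 0.0856
grasp_force: 0.0
```

Request:
carry_out --targets "0 0 0 0 0 0 1;0 0 0 0 0 0 1;0 0 0 0 0 0 1;0 0 0 0 0 0 1;0 0 0 0 0 0 1;0 0 0 0 0 0 1;0 0 0 0 0 0 1;0 0 0 0 0 0 1"

```text
time: 4.15
ee_pos: [0.4567, 0.1507, 0.4061]
tcp_rot: [179.9, -0.1, 25.0]
wrist_force: [0.4, 0.0, 0.4]
opening: 0.0859
grasp_force: 0.0
```

Request:
carry_out --targets "0 0 0.6 0 0 0 1;0 0 0.7 0 0 0 1;0 0 0.7 0 0 0 1;0 0 0.7 0 0 0 1;0 0 0.6 0 0 0 1;0 0 0.5 0 0 0 1;0 0 0.4 0 0 0 1;0 0 0 0 0 0 1" --newtons 50

```text
time: 4.82
ee_pos: [0.4561, 0.1505, 0.2346]
tcp_rot: [179.9, 0.2, 25.0]
wrist_force: [0.1, -0.1, 0.1]
opening: 0.0851
grasp_force: 0.0
```

Request:
carry_out --targets "0 0 0 0 0 0 0.5;0 0 0 0 0 0 0.3;0 0 0 0 0 0 0.2;0 0 0 0 0 0 0.1;0 0 0 0 0 0 0;0 0 0 0 0 0 -0.3;0 0 0 0 0 0 -1;0 0 0 0 0 0 -1"

```text
time: 5.48
ee_pos: [0.4573, 0.1515, 0.2395]
tcp_rot: [180.0, -0.2, 25.0]
wrist_force: [-2.8, 4.4, 6.3]
opening: 0.044
grasp_force: 50.2
```

Request:
carry_out --targets "0 0 0 0 0 0 -1;0 0 0 0 0 0 -1;0 0 0 0 0 0 -1;0 0 0 0 0 0 -1;0 0 0 0 0 0 -1;0 0 0 0 0 0 -1;0 0 0 0 0 0 -1;0 0 0 0 0 0 -1"

```text
time: 6.15
ee_pos: [0.4573, 0.1515, 0.2395]
tcp_rot: [180.0, -0.2, 25.0]
wrist_force: [-1.3, 4.6, 6.3]
opening: 0.0447
grasp_force: 50.2
```

Gripped. Lift 0.1 m and feel the weight.

Request:
carry_out --targets "0 0 -0.1 0 0 0 -1;0 0 -0.2 0 0 0 -1;0 0 -0.4 0 0 0 -1;0 0 -0.5 0 0 0 -1;0 0 -0.5 0 0 0 -1;0 0 -0.4 0 0 0 -1;0 0 -0.3 0 0 0 -1;0 0 -0.1 0 0 0 -1"

```text
time: 6.82
ee_pos: [0.4571, 0.151, 0.3399]
tcp_rot: [179.9, -0.2, 25.0]
wrist_force: [0.4, -0.2, -5.2]
opening: 0.0441
grasp_force: 51.7
```

Request:
carry_out --targets "0 0 0 0 0 0 -1;0 0 0 0 0 0 -1;0 0 0 0 0 0 -1;0 0 0 0 0 0 -1;0 0 0 0 0 0 -1;0 0 0 0 0 0 -1;0 0 0 0 0 0 -1;0 0 0 0 0 0 -1"

```text
time: 7.48
ee_pos: [0.4568, 0.1511, 0.3378]
tcp_rot: [179.9, -0.1, 25.0]
wrist_force: [0.1, -0.3, -5.6]
opening: 0.0443
grasp_force: 51.7
```

```bash
python3 - <<'E'
from h import *
for i in range(3):
    o=monitor.get_obs();print(o["ee_pos"],o["wrist_force"],o["opening"]); im=camera("side")
cv2.imwrite("pics/s1.png",cv2.cvtColor(im,4))
E
```

```text
[0.45684995 0.1510647  0.33778684] [ 0.12699165 -0.30194553 -5.62599387] 0.044292960752636175
[0.45685154 0.15105765 0.33781576] [-0.00925589 -0.74922881 -6.7279984 ] 0.044397097026702505
[0.45686502 0.15103174 0.33786649] [-0.45470818 -0.16890807 -6.31448183] 0.04442274780627124
```

It reads about −6 N, so this is the full jar. Setting it back gently.

Request:
carry_out --targets "0 0 0.2 0 0 0 -1;0 0 0.4 0 0 0 -1;0 0 0.5 0 0 0 -1;0 0 0.5 0 0 0 -1;0 0 0.4 0 0 0 -1;0 0 0.2 0 0 0 -1;0 0 0.1 0 0 0 -1;0 0 0 0 0 0 -1"

```text
time: 8.3
ee_pos: [0.4569, 0.1509, 0.2453]
tcp_rot: [179.9, -0.0, 25.0]
wrist_force: [-0.5, -0.6, -5.5]
opening: 0.0446
grasp_force: 51.7
```

Request:
carry_out --targets "0 0 0.03 0 0 0 -1;0 0 0.03 0 0 0 -1;0 0 0.03 0 0 0 -1;0 0 0.03 0 0 0 -1;0 0 0.03 0 0 0 -1;0 0 0 0 0 0 -1;0 0 0 0 0 0 -1;0 0 0 0 0 0 -1"

```text
time: 8.97
ee_pos: [0.4571, 0.151, 0.24]
tcp_rot: [179.9, -0.1, 25.0]
wrist_force: [0.2, 0.1, -5.4]
opening: 0.0444
grasp_force: 51.7
```

Not in contact yet. I'll lower further in tiny steps.

Request:
carry_out --targets "0 0 0.02 0 0 0 -1;0 0 0.02 0 0 0 -1;0 0 0.02 0 0 0 -1;0 0 0.02 0 0 0 -1;0 0 0 0 0 0 -1;0 0 0 0 0 0 -1;0 0 0 0 0 0 -1;0 0 0 0 0 0 -1"

```text
time: 9.63
ee_pos: [0.4575, 0.1514, 0.2393]
tcp_rot: [179.9, -0.3, 25.0]
wrist_force: [-5.2, 0.6, 13.4]
opening: 0.0446
grasp_force: 50.7
```

Request:
carry_out --targets "0 0 -0.03 0 0 0 -1;0 0 0 0 0 0 -1;0 0 0 0 0 0 0.2;0 0 0 0 0 0 0.5;0 0 0 0 0 0 1;0 0 0 0 0 0 1;0 0 0 0 0 0 1;0 0 0 0 0 0 1"

```text
time: 10.3
ee_pos: [0.4571, 0.1509, 0.2378]
tcp_rot: [179.9, -0.1, 25.0]
wrist_force: [-0.3, 0.2, 0.2]
opening: 0.0858
grasp_force: 0.0
```

Request:
carry_out --targets "0 0 0 0 0 0 1;0 0 0 0 0 0 1;0 0 -0.3 0 0 0 1;0 0 -0.6 0 0 0 1;0 0 -0.8 0 0 0 1;0 0 -0.8 0 0 0 1;0 0 -0.6 0 0 0 1;0 0 -0.4 0 0 0 1"

```text
time: 10.97
ee_pos: [0.4567, 0.151, 0.3819]
tcp_rot: [179.9, -0.3, 25.0]
wrist_force: [0.3, 0.5, -0.7]
opening: 0.0853
grasp_force: 0.0
```

Request:
carry_out --targets "-0.25 0.5 0 0 0 0 1;-0.35 0.7 0 0 0 0 1;-0.35 0.7 0 0 0 0 1;-0.2 0.42 0 0 0 0 1;0 0 0 0 0 0 1;0 0 0 0 0 0 1;0 0 0 0 0 0 1;0 0 0 0 0 0 1"

```text
time: 11.63
ee_pos: [0.4544, 0.0482, 0.3783]
tcp_rot: [179.9, -0.1, 25.1]
wrist_force: [-0.1, -0.2, -0.3]
opening: 0.0853
grasp_force: 0.0
```

```bash
python3 - <<'E'
from h import *
import cv2
im=camera("side");cv2.imwrite("pics/s2.png",cv2.cvtColor(im,4)[80:360,130:450])
w=get_calibration("wrist");i=camera("wrist");i=cv2.cvtColor(i,4)
cv2.imwrite("pics/w2.png",i)
V=np.array(w["view"])
for p in((.4565,.151,.119),(.4545,.0475,.119)):
    q=V@[*p,1];print(q[:2]/q[2]*w["fx"]+[w["cx"],w["cy"]])
print(monitor.get_obs()["ee_pos"])
E
```

```text
[135.46109137 148.81688341]
[273.46329579 213.70929325]
[0.45436008 0.04827416 0.3780688 ]
```

View pics/w2.png

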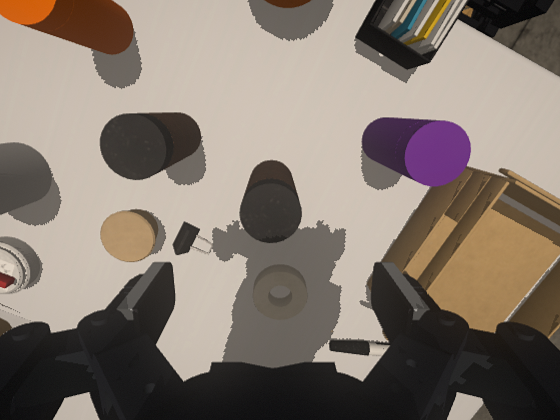

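The left jar stands upright with its lid at (136,146). The right lid is at (270,211), as predicted, and the fingers are clear of the purple jar. Descending on the right jar.

Request:
carry_out --targets "0 0 0.4 0 0 0 1;0 0 0.6 0 0 0 1;0 0 0.6 0 0 0 1;0 0 0.6 0 0 0 1;0 0 0.6 0 0 0 1;0 0 0.4 0 0 0 1;0 0 0.3 0 0 0 1;0 0 0 0 0 0 1"

```text
time: 12.4
ee_pos: [0.4539, 0.0478, 0.2356]
tcp_rot: [180.0, 0.1, 25.1]
wrist_force: [-1.0, 0.9, -0.8]
opening: 0.0854
grasp_force: 0.0
```

Request:
carry_out --targets "0 0 0 0 0 0 0.5;0 0 0 0 0 0 0.3;0 0 0 0 0 0 0.2;0 0 0 0 0 0 0.1;0 0 0 0 0 0 0;0 0 0 0 0 0 -0.3;0 0 0 0 0 0 -1;0 0 0 0 0 0 -1"

```text
time: 13.07
ee_pos: [0.4548, 0.0477, 0.2392]
tcp_rot: [180.0, -0.2, 25.0]
wrist_force: [-1.5, 3.5, 5.3]
opening: 0.0443
grasp_force: 50.1
```

Request:
carry_out --targets "0 0 -0.1 0 0 0 -1;0 0 -0.2 0 0 0 -1;0 0 -0.4 0 0 0 -1;0 0 -0.5 0 0 0 -1;0 0 -0.5 0 0 0 -1;0 0 -0.4 0 0 0 -1;0 0 -0.3 0 0 0 -1;0 0 -0.1 0 0 0 -1"

```text
time: 13.73
ee_pos: [0.4547, 0.0475, 0.3403]
tcp_rot: [179.9, -0.2, 25.0]
wrist_force: [-0.1, 0.7, -2.8]
opening: 0.0442
grasp_force: 51.1
```

Request:
carry_out --targets "0 0 0 0 0 0 -1;0 0 0 0 0 0 -1;0 0 0 0 0 0 -1;0 0 0 0 0 0 -1;0 0 0 0 0 0 -1;0 0 0 0 0 0 -1;0 0 0 0 0 0 -1;0 0 0 0 0 0 -1"

```text
time: 14.4
ee_pos: [0.4544, 0.0475, 0.3379]
tcp_rot: [179.9, -0.1, 25.0]
wrist_force: [-0.4, -0.3, -1.8]
opening: 0.0443
grasp_force: 51.1
```

It reads about −2 N, so the right jar is the light one. Setting it back.

Request:
carry_out --targets "0 0 0.2 0 0 0 -1;0 0 0.4 0 0 0 -1;0 0 0.5 0 0 0 -1;0 0 0.5 0 0 0 -1;0 0 0.4 0 0 0 -1;0 0 0.2 0 0 0 -1;0 0 0.1 0 0 0 -1;0 0 0 0 0 0 -1"

```text
time: 15.07
ee_pos: [0.4544, 0.0474, 0.2453]
tcp_rot: [179.9, -0.0, 25.0]
wrist_force: [-0.1, 0.4, -2.3]
opening: 0.0438
grasp_force: 51.1
```

Request:
carry_out --targets "0 0 0.04 0 0 0 -1;0 0 0.04 0 0 0 -1;0 0 0.03 0 0 0 -1;0 0 0.02 0 0 0 -1;0 0 0.02 0 0 0 -1;0 0 0.02 0 0 0 -1;0 0 0 0 0 0 -1;0 0 0 0 0 0 -1"

```text
time: 15.73
ee_pos: [0.4547, 0.0474, 0.2393]
tcp_rot: [179.9, -0.1, 25.0]
wrist_force: [0.1, 0.1, -1.7]
opening: 0.0439
grasp_force: 51.1
```

Request:
carry_out --targets "0 0 0.02 0 0 0 -1;0 0 0.01 0 0 0 -1;0 0 0 0 0 0 -1;0 0 0 0 0 0 -1;0 0 0 0 0 0 -1;0 0 0 0 0 0 -1;0 0 0 0 0 0 -1;0 0 0 0 0 0 -1"

```text
time: 16.4
ee_pos: [0.4548, 0.0475, 0.2392]
tcp_rot: [179.9, -0.2, 25.0]
wrist_force: [-3.1, 0.8, 7.8]
opening: 0.0438
grasp_force: 51.8
```

Request:
carry_out --targets "0 0 -0.02 0 0 0 -1;0 0 0 0 0 0 -1;0 0 0 0 0 0 0.2;0 0 0 0 0 0 0.5;0 0 0 0 0 0 1;0 0 0 0 0 0 1;0 0 0 0 0 0 1;0 0 0 0 0 0 1"

```text
time: 17.07
ee_pos: [0.4546, 0.0474, 0.2387]
tcp_rot: [179.9, -0.1, 25.0]
wrist_force: [-0.1, 0.7, -0.2]
opening: 0.0858
grasp_force: 0.0
```

Request:
carry_out --targets "0 0 0 0 0 0 1;0 0 0 0 0 0 1;0 0 -0.3 0 0 0 1;0 0 -0.6 0 0 0 1;0 0 -0.8 0 0 0 1;0 0 -0.8 0 0 0 1;0 0 -0.6 0 0 0 1;0 0 -0.4 0 0 0 1"

```text
time: 17.73
ee_pos: [0.4542, 0.0475, 0.3827]
tcp_rot: [179.8, -0.3, 25.0]
wrist_force: [0.1, 0.4, -0.4]
opening: 0.0852
grasp_force: 0.0
```

Request:
carry_out --targets "0.25 -0.5 0 0 0 0 1;0.35 -0.7 0 0 0 0 1;0.35 -0.7 0 0 0 0 1;0.2 -0.42 0 0 0 0 1;0 0 0 0 0 0 1;0 0 0 0 0 0 1;0 0 0 0 0 0 1;0 0 0 0 0 0 1"

```text
time: 18.4
ee_pos: [0.4568, 0.1504, 0.3791]
tcp_rot: [179.9, -0.1, 25.0]
wrist_force: [-0.5, 0.2, 0.6]
opening: 0.0854
grasp_force: 0.0
```

```bash
python3 - <<'E'
from h import *
w=get_calibration("wrist");i=camera("wrist");s=camera("side")
i=cv2.cvtColor(i,4);s=cv2.cvtColor(s,4)
cv2.imwrite("pics/c3.png",np.hstack([cv2.resize(i,(400,300)),cv2.resize(s[100:370,130:490],(400,300))]))
print(monitor.get_obs()["ee_pos"])
E
```

```text
[0.45681587 0.15027994 0.37896456]
```

View pics/c3.png

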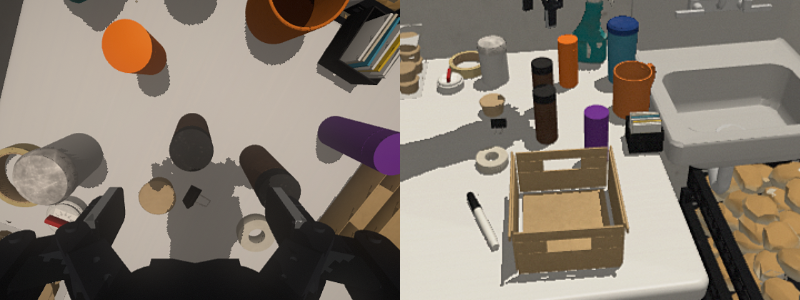

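Both jars stand upright where they were, with the gripper centred over the left lid at (190,150) in the left panel. Regrasping the left jar for the carry.

Request:
carry_out --targets "0 0 0.4 0 0 0 1;0 0 0.6 0 0 0 1;0 0 0.6 0 0 0 1;0 0 0.6 0 0 0 1;0 0 0.6 0 0 0 1;0 0 0.4 0 0 0 1;0 0 0.3 0 0 0 1;0 0 0 0 0 0 1"

```text
time: 19.17
ee_pos: [0.4565, 0.1503, 0.2364]
tcp_rot: [179.9, 0.1, 25.0]
wrist_force: [-0.5, 0.4, -0.2]
opening: 0.0853
grasp_force: 0.0
```

Request:
carry_out --targets "0 0 0 0 0 0 0.5;0 0 0 0 0 0 0.3;0 0 0 0 0 0 0.2;0 0 0 0 0 0 0.1;0 0 0 0 0 0 0;0 0 0 0 0 0 -0.3;0 0 0 0 0 0 -1;0 0 0 0 0 0 -1"

```text
time: 19.83
ee_pos: [0.4572, 0.1516, 0.2401]
tcp_rot: [180.0, -0.2, 25.1]
wrist_force: [-3.3, 4.2, 6.2]
opening: 0.0444
grasp_force: 50.1
```

Request:
carry_out --targets "0 0 -0.1 0 0 0 -1;0 0 -0.3 0 0 0 -1;0 0 -0.6 0 0 0 -1;0 0 -0.9 0 0 0 -1;0 0 -1 0 0 0 -1;0 0 -1 0 0 0 -1;0 0 -0.6 0 0 0 -1;0 0 -0.3 0 0 0 -1"

```text
time: 20.5
ee_pos: [0.4564, 0.1509, 0.4354]
tcp_rot: [179.9, -0.3, 25.0]
wrist_force: [0.9, 0.9, -6.0]
opening: 0.0443
grasp_force: 52.3
```

```bash
python3 - <<'E'
from h import *
t=cv2.imread("pics/top0.png")
hsv=cv2.cvtColor(t[180:290,320:440],cv2.COLOR_BGR2HSV)
m=cv2.inRange(hsv,(8,60,60),(25,255,255))
c=max(cv2.findContours(m,0,2)[0],key=cv2.contourArea)
h=cv2.convexHull(c);a=cv2.approxPolyDP(h,6,True)[:,0]+[320,180]
P=[]
for uv in a:
    p=ray("top",uv,.095);P.append(p[:2]);print(uv,p.round(3))
print(cv2.minAreaRect(np.float32(P)))
o=monitor.get_obs();print(o["ee_pos"],o["tcp_rot"],o["wrist_force"],o["q"])
E
```

```text
[338 184] [ 0.555 -0.108  0.095]
[431 192] [ 0.545 -0.291  0.095]
[429 279] [ 0.376 -0.282  0.095]
[328 269] [ 0.389 -0.089  0.095]
((0.46695277094841003, -0.19170454144477844), (0.19328835606575012, 0.16990649700164795), 86.0301742553711)
[0.45642034 0.15089369 0.43543093] [179.8547679   -0.34689443  25.00933614] [ 0.85627655  0.91073646 -6.04666114] [ 1.83181165e+01 -3.91774643e+00  4.56198400e+00  9.81182769e+01
 -1.03823499e-01  1.73308893e+02]
```

The bin centre is ≈ (0.466, −0.193) with yaw ≈ −4°. Carrying the jar over at height.

Request:
carry_out --targets "-0.13 0.27 0 0 0 0 -1;-0.26 0.54 0 0 0 0 -1;-0.38 0.82 0 0 0 0 -1;-0.38 0.82 0 0 0 0 -1;-0.38 0.82 0 0 0 0 -1;-0.38 0.82 0 0 0 0 -1;-0.26 0.54 0 0 0 0 -1;-0.13 0.27 0 0 0 0 -1"

```text
time: 21.17
ee_pos: [0.4555, -0.0685, 0.4304]
tcp_rot: [179.9, 0.0, 24.9]
wrist_force: [0.3, 1.8, -6.8]
opening: 0.0441
grasp_force: 53.2
```

Request:
carry_out --targets "0 0 0 0 0 0.3 -1;0 0 0 0 0 0.6 -1;0 0 0 0 0 0.8 -1;0 0 0 0 0 0.85 -1;0 0 0 0 0 0.85 -1;0 0 0 0 0 0.8 -1;0 0 0 0 0 0.56 -1;0 0 0 0 0 0.3 -1"

```text
time: 21.83
ee_pos: [0.4558, -0.0659, 0.4304]
tcp_rot: [179.9, -0.0, -4.2]
wrist_force: [-0.2, 0.6, -6.5]
opening: 0.0439
grasp_force: 53.1
```

Request:
carry_out --targets "0.03 0.2 0 0 0 0 -1;0.08 0.5 0 0 0 0 -1;0.12 0.8 0 0 0 0 -1;0.12 0.8 0 0 0 0 -1;0.09 0.6 0 0 0 0 -1;0.04 0.25 0 0 0 0 -1;0 0 0 0 0 0 -1;0 0 0 0 0 0 -1"

```text
time: 22.5
ee_pos: [0.4663, -0.1932, 0.4306]
tcp_rot: [180.0, -0.0, -4.0]
wrist_force: [0.3, 1.5, -6.0]
opening: 0.0441
grasp_force: 53.6
```

```bash
python3 - <<'E'
from h import *
i=cv2.cvtColor(camera("wrist"),4);s=cv2.cvtColor(camera("side"),4)
cv2.imwrite("pics/c4.png",np.hstack([cv2.resize(i,(400,300)),cv2.resize(s[100:370,130:490],(400,300))]))
print(monitor.get_obs()["ee_pos"])
w=get_calibration("wrist");V=np.array(w["view"])
for p in((.466,-.193,.006),):
    q=V@[*p,1];print((q[:2]/q[2]*w["fx"]+[w["cx"],w["cy"]])*400/560)
E
```

```text
[ 0.46643802 -0.1920927   0.4308856 ]
[195.28299117 123.02236039]
```

View pics/c4.png

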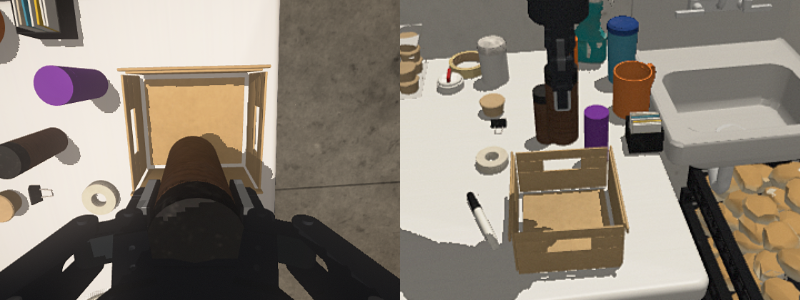

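The bin floor is centred under the tool (x≈194 in the left panel, predicted 195). Lowering.

Request:
carry_out --targets "0 0 0.2 0 0 0 -1;0 0 0.5 0 0 0 -1;0 0 0.7 0 0 0 -1;0 0 0.7 0 0 0 -1;0 0 0.6 0 0 0 -1;0 0 0.5 0 0 0 -1;0 0 0.4 0 0 0 -1;0 0 0.2 0 0 0 -1"

```text
time: 23.27
ee_pos: [0.4663, -0.1915, 0.2762]
tcp_rot: [-180.0, 0.1, -3.9]
wrist_force: [-0.9, 0.0, -6.2]
opening: 0.044
grasp_force: 53.6
```

Request:
carry_out --targets "0 0 0.2 0 0 0 -1;0 0 0.2 0 0 0 -1;0 0 0.15 0 0 0 -1;0 0 0.1 0 0 0 -1;0 0 0 0 0 0 -1;0 0 0 0 0 0 -1;0 0 0 0 0 0 -1;0 0 0 0 0 0 -1"

```text
time: 23.93
ee_pos: [0.4671, -0.1927, 0.2536]
tcp_rot: [179.9, -0.2, -4.0]
wrist_force: [0.1, 0.1, -5.4]
opening: 0.0445
grasp_force: 53.6
```

Request:
carry_out --targets "0 0 0.04 0 0 0 -1;0 0 0.04 0 0 0 -1;0 0 0.03 0 0 0 -1;0 0 0.03 0 0 0 -1;0 0 0.02 0 0 0 -1;0 0 0.01 0 0 0 -1;0 0 0 0 0 0 -1;0 0 0 0 0 0 -1"

```text
time: 24.6
ee_pos: [0.467, -0.1926, 0.2463]
tcp_rot: [180.0, -0.1, -4.0]
wrist_force: [0.0, 0.4, -4.4]
opening: 0.0443
grasp_force: 53.7
```

Request:
carry_out --targets "0 0 0.02 0 0 0 -1;0 0 0 0 0 0 -1;0 0 0.01 0 0 0 -1;0 0 0 0 0 0 -1;0 0 0 0 0 0 -1;0 0 0 0 0 0 -1;0 0 0 0 0 0 -1;0 0 0 0 0 0 -1"

```text
time: 25.27
ee_pos: [0.4671, -0.1925, 0.2461]
tcp_rot: [179.9, -0.2, -4.0]
wrist_force: [-2.1, 3.8, 5.9]
opening: 0.044
grasp_force: 54.4
```

It's in contact with the bin floor. Releasing and rising straight up.

Request:
carry_out --targets "0 0 -0.01 0 0 0 -1;0 0 0 0 0 0 -1;0 0 0 0 0 0 0.2;0 0 0 0 0 0 0.5;0 0 0 0 0 0 1;0 0 0 0 0 0 1;0 0 0 0 0 0 1;0 0 0 0 0 0 1"

```text
time: 25.93
ee_pos: [0.467, -0.1926, 0.2453]
tcp_rot: [180.0, -0.1, -4.0]
wrist_force: [0.2, 0.2, 0.1]
opening: 0.0853
grasp_force: 0.0
```

Request:
carry_out --targets "0 0 -0.1 0 0 0 1;0 0 -0.3 0 0 0 1;0 0 -0.6 0 0 0 1;0 0 -0.8 0 0 0 1;0 0 -0.9 0 0 0 1;0 0 -0.8 0 0 0 1;0 0 -0.5 0 0 0 1;0 0 -0.2 0 0 0 1"

```text
time: 26.6
ee_pos: [0.4665, -0.1924, 0.4181]
tcp_rot: [179.9, -0.4, -4.0]
wrist_force: [0.2, 0.4, 0.1]
opening: 0.0851
grasp_force: 0.0
```

Request:
carry_out --targets "0 0 0 0 0 0 1;0 0 0 0 0 0 1;0 0 0 0 0 0 1;0 0 0 0 0 0 1;0 0 0 0 0 0 1;0 0 0 0 0 0 1;0 0 0 0 0 0 1;0 0 0 0 0 0 1"

```text
time: 27.27
ee_pos: [0.4667, -0.1924, 0.4132]
tcp_rot: [180.0, -0.1, -4.0]
wrist_force: [0.3, 0.3, 0.0]
opening: 0.0852
grasp_force: 0.0
```

```bash
python3 - <<'E'
from h import *
i=cv2.cvtColor(camera("wrist"),4);s=cv2.cvtColor(camera("side"),4)
cv2.imwrite("pics/c5.png",np.hstack([cv2.resize(i,(400,300)),cv2.resize(s[100:370,130:490],(400,300))]))
o=monitor.get_obs();print(o["ee_pos"],o["wrist_force"])
E
```

```text
[ 0.46665588 -0.19243742  0.41332162] [-0.71001361 -0.68498995  0.21444329]
```

View pics/c5.png

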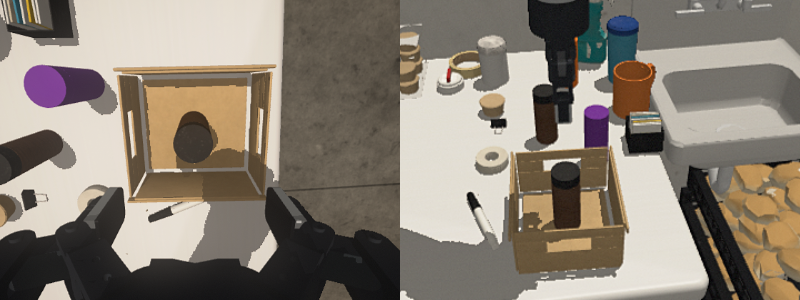

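The heavy jar stands upright in the middle of the bin (right panel, about (565,195)). The light jar stands at its place (545,113), and the gripper is clear.

```bash
python3 -c "
from workcell import bot
print(bot.job_done())"
```

```text
the job is handed in; nothing more can be done
None
```

I lifted both jars in turn and set each back; the left one was heavier (about 6 N against 2 N) and now stands upright in the tan bin, while the lighter right jar stands where it was, and the job is handed in.

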